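# Roll over the left-handed frame brace

## Task

Three orange corner braces stand on the drafting table for the right-hand corners of canvas frames, so each must stand right-handed: facing its open side, with the upright plate at the back, the black gusset is on the right. One stands left-handed; roll it over its corner edge on to its other plate so that it stands right-handed too, within a hand's breadth of where it was. Leave the other two alone.

Things in the scene. Friction and masses are not known exactly. Their poses are not given: they have to be found in the camera images.
- bracket_a: Orange corner brace, loose, 60 to 130 g, one of three alike: two plates 80 mm long, 60 mm wide, 8 mm thick, set square, joined along one 80 mm edge; at one end only a black triangular gusset, 8 mm thick, legs 50 mm, fills the corner. Origin: middle of the outer corner edge; x along the edge to the gusset end; y in plate A, z in plate B, each from the corner to the plate's free edge.
- bracket_b: Identical brace, same size, origin and axes as bracket_a. Each stands with one plate flat on the table, the other upright. Facing the open side (upright plate at the back, flat plate towards you): gusset on the right = right-handed: plate B flat, y axis up. Gusset on the left = left-handed: plate A flat, z axis up.
- bracket_c: Identical brace, same size, origin and axes as bracket_a. Rolling a brace a quarter turn over its corner edge, the upright plate falling outwards, away from the open side, until it lies flat, changes its hand; turning it on the table does not. Past about 45 degrees of roll it falls over by itself.
Things that resemble listed ones, but are neither listed nor needed, are in the scene too. What is shaped like the bracket_c but green is not meant.

How it is judged:
By the outcome, as a careful person would: the job done as asked, in the order asked, and still so for the second after the job is handed in, with the robot touching nothing.
It also fails if it takes over 32 s, if anything falls off the work surface, if the arm or the gripper's body presses on something with over 40 N, if the wrist force passes 120 N, or if a joint passes its speed limit or range.

## Robot

A 6-joint arm with a two-finger parallel gripper is mounted at the origin on the work surface; the furniture and walls round the work are solid. World frame = base frame: x ahead of the robot, y to its left, z up, the work surface at z = 0. Lengths are in m, angles in rad, forces in N, time in s.
With the tool pointing down it reaches from about 0.275 to 0.75 m from the base axis. Payload 10.2 kg.
Tool frame: the origin (TCP) lies at the very end of the fingers, on their centre line; the grasp point (between the pads) lies 19 mm behind it; y points along the fingers, z is the direction in which the jaws open and shut, and the axes are right-handed (so a half turn about y gives the same grasp; the last joint's range is limited). The gripper opens to 88 mm and grips with 3 to 60 N. Pads are 18 mm wide; open, the fingers measure 123 mm over their backs; the gripper's body (75 mm by 187 mm) begins 45 mm behind the grasp point.
Start: joints at [1.103, 0.313, 1.498, -0, 1.331, -0.223], TCP at [0.127, 0.509, 0.217] pointing down, gripper open.
Joint ranges: [-2.94, 2.94], [-0.97, 2.17], [0.19, 2.56], [-1.23, 4.37], [0.02, 3.11], [-2.88, 2.88]. Speed limits (rad/s): [2.39, 2.39, 3.01, 3.14, 3.14, 3.14].

## Interface

Orientations are given as a rotation vector (axis times angle).
In Python, from cell import robot gives the robot as it stands.
- The arm moves only by the tool move_arm, never from a script. Its argument "steps" is a list of rows, each a list of 3 entries, a list of its own where there are three numbers: the finger opening in mm, from 0 to 88.1, then the shift along the tool's x, y, z in mm, then the turn, a rotation vector about the tool's x, y, z in rad. In form: [[jaw, [dx, dy, dz], [ax, ay, az]], ...]. A call has 1 to 5 rows; each row shifts and turns the pose as measured when the row begins, along the tool's axes as they then stand; what a row does not reach is not made up. A row lasts 1/12 s, in which the tool goes at most 41.7 mm and 7.16 degrees, less where a joint would pass 70% of its speed; a pose out of reach is approached as far as the arm can. A call is refused whole if a number of a shift passes 41.7 or a number of a turn 0.125, either way. A call with a gripper value outside its range is refused whole. The fingers move at their own pace and stop on an object; "grip_force" is the grip in N (left out, the last holds). Time passes only in rows, so rows that do not move let the fingers close. It gives the time, the measured TCP pose, the force and the opening at its end, in the units of the state.
- robot.get_obs(): the state, without advancing time (a new reading comes with each control period).
- robot.camera(name): name is "scene" or "top" or "wrist"; returns a dict with "frame" (420x560x3 uint8, red, green, blue), "intrinsics" (3x3 intrinsics, pixels), "eye" and "rotation" of the camera in the world; the wrist camera has in their place "tool_from_camera" (4x4, takes a point from camera to tool coordinates, whose origin is the TCP and whose axes are the tool frame's). Camera axes: x right, y down, z forward; pixel columns grow to the right and rows downward; lengths in m; the calibration is good to about 2 mm. The wrist camera is an equidistant fisheye: a pixel r from the principal point sees the ray r / f radians off the axis. A picture is of the moment at which its call begins: read the wrist's pose just before it. There is no depth.
- robot.job_done(): hands the job in, once; it reports no verdict.
Trained networks look in a picture, given as the dict that the camera call returned (one of the last four; its "shot" number tells which), for a name from the list of things; names that differ only in an ending like _2 or _b are one class to them, and where a whole thing is asked for, a point or a joint stands for the part that bears it (a point fixed in the world has none). Each returns a list of dicts, best first, with "confidence" (0 to 1); they miss things now and then, are a little off and sometimes report something else, mostly with a low value. They report only what shows in the picture. A call takes as long as a camera call. They do not tell look-alikes from the thing itself.
- robot.find_in(picture, query): "rect" ([left, top, right, bottom] in pixels, round what is visible of it).
The state is a dict: "clock": time; "joints": joint angles; "dq": joint speeds; "effort": joint torques, N m; "tool_pos": TCP position; "ee_rot": TCP orientation; "wrist_force": force on the tool from outside, world axes, zero at the start; "wrist_torque": the same for the moment, N m; "finger_gap": opening from 0.0 (shut) to 1.0 (fully open).
Only numpy, scipy, OpenCV 4.12 (cv2) and the standard library are available. Lean on these libraries where they do the work, as an engineer would, in place of code of your own. Each camera call takes 0.05 s, during which the arm holds its last target. There are 200 camera calls.

## Working session

There is one attempt and no reset: what is moved stays moved. The work goes in short steps, Python scripts to look and compute and a tool call to move; the robot and the scene stay as the last step left them, time stands still between calls to the robot, and variables do not carry over. Pictures are saved under pics/ and viewed, about 8 in all and at most 12, crops included, and the job is handed in when it is done.

Besides the shell and the picture viewer there is one more tool, called in YAML: its name, and indented under it one key for each argument. move_arm: Moves the arm, as the interface text tells. Its arguments: {"type":"object","properties":{"steps":{"type":"array","items":{"type":"array"}},"grip_force":{"type":"number"}},"required":["steps"]}

```bash
ls; mkdir -p pics; cat > h.py <<'E'
import numpy as np, cv2
from scipy.spatial.transform import Rotation as R
from cell import robot
def snap(n,fn=None):
    p=robot.camera(n)
    if fn: cv2.imwrite('pics/'+fn,p['frame'][:,:,::-1])
    return p
def ray(p,u,v):
    K=p['intrinsics']; d=np.linalg.inv(K)@[u,v,1]; return p['rotation']@d
def ground(p,u,v,z=0.):
    d=ray(p,u,v); e=np.array(p['eye']); return e+d*(z-e[2])/d[2]
def proj(p,X):
    c=p['rotation'].T@(np.array(X)-p['eye']); q=p['intrinsics']@c; return q[:2]/q[2]
E
python3 - <<'E'
from h import *
o=robot.get_obs();print({k:np.round(v,3) for k,v in o.items()})
for n in['scene','top']:
    p=snap(n,n+'0.png');print(n,p['eye'],p['rotation'].round(3).tolist(),p['intrinsics'].tolist())
    for r in robot.find_in(p,'bracket_a'):print(np.round(r['rect']),r['confidence'])
E
```

```text
pics
{'clock': np.float64(0.0), 'joints': array([ 1.103,  0.313,  1.498, -0.   ,  1.331, -0.223]), 'dq': array([-0.001,  0.   ,  0.   ,  0.   , -0.002,  0.001]), 'effort': array([ 2.0000e-03, -4.0222e+01, -2.5227e+01,  7.0000e-02,  3.5000e-02,
       -0.0000e+00]), 'tool_pos': array([0.127, 0.509, 0.216]), 'ee_rot': array([-1.563,  0.193, -0.192]), 'wrist_force': array([-0.44 ,  0.43 ,  0.259]), 'wrist_torque': array([0.026, 0.02 , 0.039]), 'finger_gap': np.float64(1.003)}
scene [ 0.06877562 -0.23791704  0.68718145] [-2.203, 1.232, -0.439] [[431.9519960755827, 0.0, 284.4692086617389], [0.0, 431.9519960755827, 212.8112722629214], [0.0, 0.0, 1.0]]
[274. 169. 313. 224.] 0.96
[368. 260. 426. 323.] 0.89
[155. 156. 201. 201.] 0.86
[190. 196. 242. 252.] 0.78
[251. 228. 295. 289.] 0.67
top [0.40056292 0.0320641  1.31629834] [-2.14, 2.198, -0.071] [[542.6815600884787, 0.0, 275.99584660842766], [0.0, 542.6815600884787, 207.5228362685146], [0.0, 0.0, 1.0]]
[257. 164. 297. 205.] 0.83
[376. 198. 408. 241.] 0.8
[222. 222. 262. 264.] 0.74
[287. 224. 316. 262.] 0.73
[164. 208. 208. 241.] 0.71
```

```bash
sed -i "s/p\['rotation'\]/rot(p)/g; s/^def snap/def rot(p): return R.from_rotvec(p['rotation']).as_matrix()\ndef snap/" h.py
python3 - <<'E'
import cv2
a=cv2.imread('pics/scene0.png')
cv2.imwrite('pics/s1.png',cv2.resize(a[140:340,130:450],(800,500),interpolation=cv2.INTER_CUBIC))
a=cv2.imread('pics/top0.png')
cv2.imwrite('pics/t1.png',cv2.resize(a[120:300,140:440],(800,480),interpolation=cv2.INTER_CUBIC))
E
```

```text
(no output)
```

View pics/scene0.png

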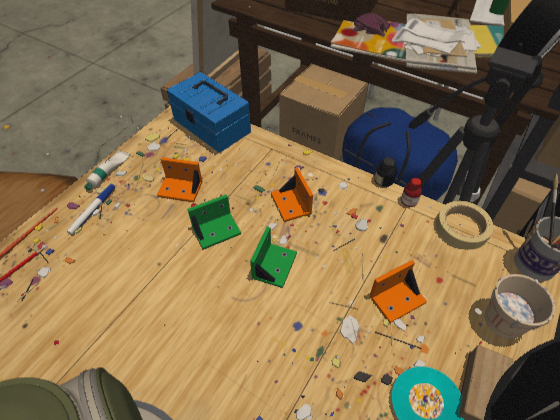

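View pics/t1.png

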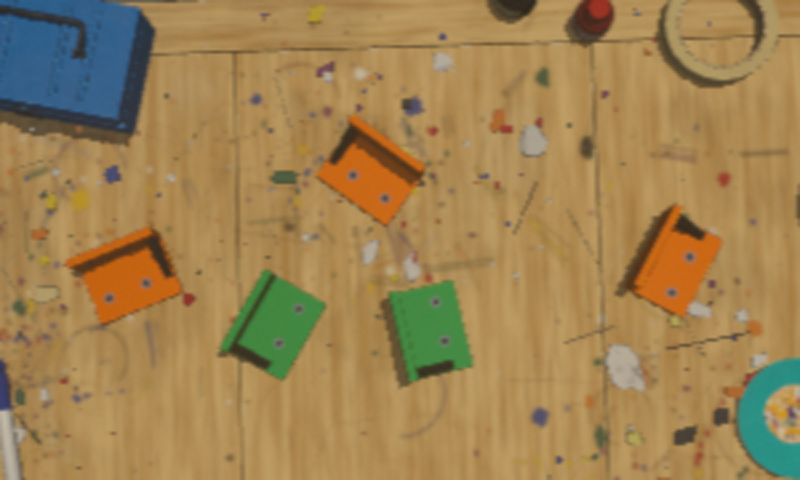

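View pics/s1.png

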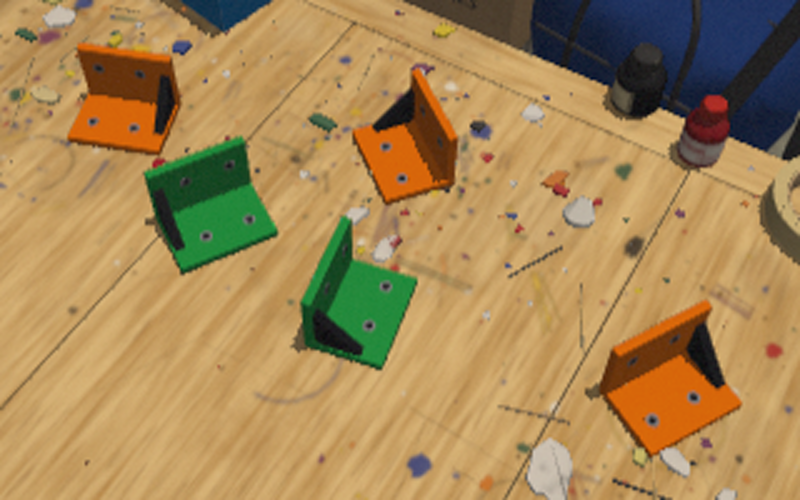

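Candidates: 
- orange, scene (180,180) and top (186,224): gusset on the right.
- orange, scene (293,197) and top (277,185): gusset on the left.
- orange, scene (398,292) and top (392,219): gusset on the right.
- green look-alikes, scene (215,222) and (273,258): not meant.

The target is the middle orange brace at scene (293,197). The crop confirms its gusset is at the left end when facing its open side.

```bash
cat > fit.py <<'E'
from h import *
from scipy.optimize import least_squares
# bracket standing on plate A: z up, x along edge, y flat. returns solid mask model
def boxc(a,b): return np.array([[x,y,z] for x in(a[0],b[0]) for y in(a[1],b[1]) for z in(a[2],b[2])])
parts=[boxc((-.04,0,0),(.04,.06,.008)),boxc((-.04,0,0),(.04,.008,.06)),
 np.array([[x,y,z] for x in(.032,.04) for y,z in((.008,.008),(.058,.008),(.008,.058))])]
def W(q,P,left=True):
    c,s=np.cos(q[2]),np.sin(q[2]); ex=np.array([c,s,0])
    up=np.array([0,0,1.]); 
    return q[0]*np.array([1,0,0])+q[1]*np.array([0,1,0])+P@(np.array([ex,np.cross(up,ex),up]) if left else np.array([ex,up,np.cross(ex,up)]))
def model(p,q,left=True,s=4):
    m=np.zeros((420*s,560*s),np.uint8)
    for P in parts:
        X=np.array([proj(p,v) for v in W(q,P,left)])
        cv2.fillConvexPoly(m,cv2.convexHull(((X+.5)*s).astype(np.int32)),255)
    return cv2.resize(m,(560,420),interpolation=cv2.INTER_AREA)/255.
def mask(p,rect):
    f=cv2.cvtColor(p['frame'],cv2.COLOR_RGB2HSV).astype(int); m=np.zeros((420,560))
    l,t,r,b=[int(x) for x in rect]; sl=np.s_[t-5:b+6,l-5:r+6]
    h=f[sl]; m[sl]=((h[...,0]<14)&(h[...,1]>185)&(h[...,2]>50))|(h[...,2]<45)
    m=cv2.morphologyEx(m,cv2.MORPH_CLOSE,np.ones((3,3)))
    n,l,st,_=cv2.connectedComponentsWithStats(m.astype(np.uint8)); return (l==1+st[1:,4].argmax()).astype(float)
def fit(pm,q0,left=True):
    from scipy.optimize import minimize
    f=lambda q:sum(np.abs(model(p,q,left)-m).sum() for p,m in pm)
    best=minimize(f,q0,method='Nelder-Mead',options=dict(initial_simplex=np.array([q0]+[np.array(q0)+d for d in np.diag([.015,.015,.2])])))
    return best.x,best.fun,f(q0)
E
python3 - <<'E'
from fit import *
t=snap('top');s=snap('scene')
g=lambda x,y,z:ground(t,140+x*.375,120+y*.375,z)[:2]
F=[g(318,176,.008),g(388,222,.008)];U=[g(352,116,.06),g(425,172,.06)]
print(np.round(F,3),np.round(U,3))
ex=(F[0]-F[1]+U[0]-U[1]); q0=[*np.mean(U,0),np.arctan2(ex[1],ex[0])];print(q0)
pm=[(t,mask(t,(257,164,297,205))),(s,mask(s,(274,169,313,224)))]
print([m.sum() for _,m in pm])
for k in (pm,pm[:1],pm[1:]):print(fit(k,q0))
q=fit(pm,q0)[0]
o=[]
for p,(x0,y0) in ((t,(237,144)),(s,(253,156))):
    a=p['frame'][:,:,::-1].copy(); c,_=cv2.findContours((model(p,q)>.5).astype(np.uint8),0,1)
    S=5; im=cv2.resize(a[y0:y0+80,x0:x0+80],(400,400),interpolation=cv2.INTER_CUBIC)
    cv2.polylines(im,[((k-[x0,y0])*S+2) for k in c],True,(255,0,0),1);o.append(im)
cv2.imwrite('pics/fit.png',np.hstack(o))
E
```

```text
[[0.565 0.094]
 [0.521 0.032]] [[ 0.61   0.061]
 [ 0.559 -0.002]]
[np.float64(0.5845044741657602), np.float64(0.029586543987389573), np.float64(0.9207181304636729)]
[np.float64(555.0), np.float64(1268.0)]
(array([0.58903652, 0.02669733, 0.87315422]), np.float64(630.6235294117647), np.float64(849.3176470588235))
(array([0.58920294, 0.0276694 , 0.98603536]), np.float64(396.91372549019604), np.float64(425.1411764705882))
(array([0.58874991, 0.02615364, 0.86171256]), np.float64(230.72549019607845), np.float64(424.1764705882353))
```

View pics/fit.png

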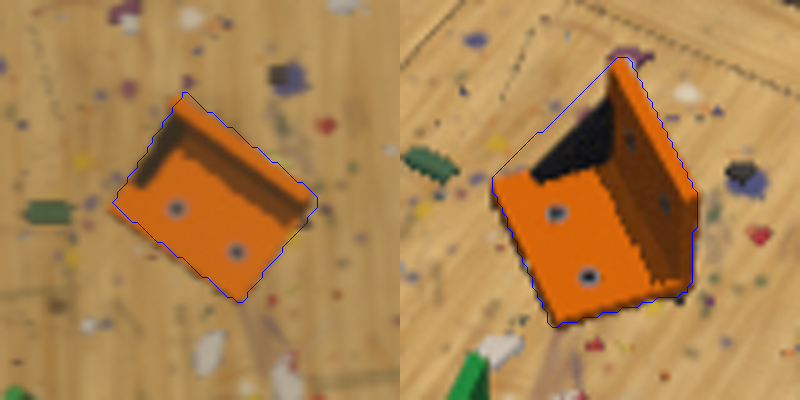

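```bash
cat > plan.py <<'E'
from h import *
Q=(0.588,0.028,0.89)   # bracket edge mid x,y, yaw of ex
def frame(tilt,yaw,flip):
    # tool tilted so that it points down and (tilt>0) outwards ; tool z = +-ex
    ex=np.array([np.cos(yaw),np.sin(yaw),0]); out=np.array([np.sin(yaw),-np.cos(yaw),0])
    y=np.sin(tilt)*out-np.cos(tilt)*np.array([0,0,1]); z=flip*ex
    return R.from_matrix(np.c_[np.cross(y,z),y,z])
def go(pos,Rt,jaw=88,step=41,ang=.12,nmax=5,n=None):
    o=robot.get_obs(); p=o['tool_pos'];r=R.from_rotvec(o['ee_rot'])
    rv=(r.inv()*Rt).as_rotvec(); d=np.array(pos)-p
    n=n or int(max(1,np.ceil(np.linalg.norm(d)/step),np.ceil(np.linalg.norm(rv)/ang)))
    print('t',round(float(o['clock']),2),'left mm',(d*1000).round(1),'rv',rv.round(3),'n',n,'F',np.round(o['wrist_force'],1),'gap',round(float(o['finger_gap'])*88,1))
    a=[]
    for k in range(min(n,nmax)):
        rk=r*R.from_rotvec(rv*k/n)
        a.append([jaw,[round(float(v),0) for v in rk.inv().apply(d/n*1000)],[round(float(v),3) for v in rv/n]])
    print(str(a).replace(' ',''))
E
cat > pre.py <<'E'
from plan import *
import sys
# grasp point for approach: edge mid + in*c + z*h ; TCP = grasp+19mm along y
def tcp(Rt,c,h,back=0,along=0,q=Q):
    ex=np.array([np.cos(q[2]),np.sin(q[2]),0]); inn=np.array([-np.sin(q[2]),np.cos(q[2]),0])
    return np.array([q[0],q[1],0])+inn*c+ex*along+[0,0,h]+Rt.as_matrix()[:,1]*(.019-back)
def best(t,yaw):
    r=R.from_rotvec(robot.get_obs()['ee_rot'])
    return min((frame(t,yaw,f) for f in(1,-1)),key=lambda F:(r.inv()*F).magnitude())
E
python3 - <<'E'
from pre import *
F=best(np.radians(35),Q[2]); go(tcp(F,.010,.030,back=.12),F,nmax=16)
E
```

```text
t 0.3 left mm [ 408.  -438.5 -103.9] rv [-0.133  0.422 -0.601] n 7 F [ 0.1 -0.2  0.1] gap 87.8
[[88,[72.0,15.0,-47.0],[-0.019,0.06,-0.086]],[88,[73.0,22.0,-42.0],[-0.019,0.06,-0.086]],[88,[73.0,29.0,-37.0],[-0.019,0.06,-0.086]],[88,[72.0,36.0,-32.0],[-0.019,0.06,-0.086]],[88,[71.0,43.0,-27.0],[-0.019,0.06,-0.086]],[88,[68.0,49.0,-22.0],[-0.019,0.06,-0.086]],[88,[65.0,55.0,-17.0],[-0.019,0.06,-0.086]]]
```

```bash
sed -i 's/step=41/step=.040/' plan.py; python3 - <<'E'
from pre import *
F=best(np.radians(35),Q[2]); go(tcp(F,.010,.030,back=.12),F,nmax=16)
E
```

```text
t 0.3 left mm [ 408.  -438.5 -103.9] rv [-0.133  0.422 -0.601] n 16 F [ 0.1 -0.2  0.1] gap 87.8
[[88,[31.0,6.0,-20.0],[-0.008,0.026,-0.038]],[88,[32.0,8.0,-20.0],[-0.008,0.026,-0.038]],[88,[32.0,9.0,-19.0],[-0.008,0.026,-0.038]],[88,[32.0,11.0,-18.0],[-0.008,0.026,-0.038]],[88,[32.0,12.0,-17.0],[-0.008,0.026,-0.038]],[88,[32.0,13.0,-16.0],[-0.008,0.026,-0.038]],[88,[32.0,15.0,-15.0],[-0.008,0.026,-0.038]],[88,[32.0,16.0,-14.0],[-0.008,0.026,-0.038]],[88,[31.0,17.0,-13.0],[-0.008,0.026,-0.038]],[88,[31.0,18.0,-12.0],[-0.008,0.026,-0.038]],[88,[31.0,20.0,-11.0],[-0.008,0.026,-0.038]],[88,[30.0,21.0,-10.0],[-0.008,0.026,-0.038]],[88,[30.0,22.0,-9.0],[-0.008,0.026,-0.038]],[88,[29.0,23.0,-8.0],[-0.008,0.026,-0.038]],[88,[28.0,24.0,-7.0],[-0.008,0.026,-0.038]],[88,[27.0,26.0,-6.0],[-0.008,0.026,-0.038]]]
```

move_arm:
  steps:
    - [88, [31, 6, -20], [-0.008, 0.026, -0.038]]
    - [88, [32, 8, -20], [-0.008, 0.026, -0.038]]
    - [88, [32, 9, -19], [-0.008, 0.026, -0.038]]
    - [88, [32, 11, -18], [-0.008, 0.026, -0.038]]
    - [88, [32, 12, -17], [-0.008, 0.026, -0.038]]

```text
clock: 0.72
tool_pos: [0.2567, 0.3695, 0.1841]
ee_rot: [-1.608, 0.142, -0.445]
wrist_force: [0.6, -0.2, 0.1]
finger_gap: 1.0
```

move_arm:
  steps:
    - [88, [32, 13, -16], [-0.008, 0.026, -0.038]]
    - [88, [32, 15, -15], [-0.008, 0.026, -0.038]]
    - [88, [32, 16, -14], [-0.008, 0.026, -0.038]]
    - [88, [31, 17, -13], [-0.008, 0.026, -0.038]]
    - [88, [31, 18, -12], [-0.008, 0.026, -0.038]]

```text
clock: 1.13
tool_pos: [0.3898, 0.2251, 0.1533]
ee_rot: [-1.639, 0.092, -0.709]
wrist_force: [-0.1, 0.3, 0.3]
finger_gap: 1.001
```

```bash
python3 - <<'E'
from pre import *
F=best(np.radians(35),Q[2]); print(robot.get_obs()['tool_pos']);go(tcp(F,.010,.030,back=.12),F,nmax=10)
E
```

```text
[0.38982848 0.22506146 0.15332264]
t 1.13 left mm [ 145.4 -154.3  -40.6] rv [-0.059  0.157 -0.206] n 6 F [-0.1  0.3  0.3] gap 88.1
[[88,[28.0,20.0,-10.0],[-0.01,0.026,-0.034]],[88,[28.0,21.0,-9.0],[-0.01,0.026,-0.034]],[88,[27.0,22.0,-8.0],[-0.01,0.026,-0.034]],[88,[27.0,23.0,-7.0],[-0.01,0.026,-0.034]],[88,[26.0,24.0,-7.0],[-0.01,0.026,-0.034]],[88,[26.0,25.0,-6.0],[-0.01,0.026,-0.034]]]
```

move_arm:
  steps:
    - [88, [28, 20, -10], [-0.01, 0.026, -0.034]]
    - [88, [28, 21, -9], [-0.01, 0.026, -0.034]]
    - [88, [27, 22, -8], [-0.01, 0.026, -0.034]]
    - [88, [27, 23, -7], [-0.01, 0.026, -0.034]]
    - [88, [26, 24, -7], [-0.01, 0.026, -0.034]]

```text
clock: 1.55
tool_pos: [0.5165, 0.0896, 0.1182]
ee_rot: [-1.659, 0.063, -0.963]
wrist_force: [0.1, 0.2, -0.4]
finger_gap: 0.996
```

```bash
python3 - <<'E'
from pre import *
from fit import W
o=robot.get_obs();p=snap('wrist');T=p['tool_from_camera'];K=p['intrinsics']
a=p['frame'][:,:,::-1].copy()
def pw(X):
    t=R.from_rotvec(o['ee_rot']).inv().apply(np.array(X)-o['tool_pos']); c=np.linalg.inv(T)@[*t,1]; c=c[:3]
    th=np.arctan2(np.hypot(c[0],c[1]),c[2]); ph=np.arctan2(c[1],c[0]); return K[0,2]+K[0,0]*th*np.cos(ph),K[1,2]+K[1,1]*th*np.sin(ph)
a=cv2.resize(a,None,fx=1.4,fy=1.4,interpolation=cv2.INTER_CUBIC)
P=np.array([[s*.04,y,z] for y,z in((0,.06),(.06,.008)) for s in(-1,1)])
for w in W(Q,P): cv2.circle(a,tuple(int(1.4*v) for v in pw(w)),3,(255,0,255),1)
cv2.imwrite('pics/w1.png',a)
F=best(np.radians(35),Q[2]); go(tcp(F,.010,.030,back=.08),F,nmax=10)
E
```

```text
t 1.6 left mm [ 34.4 -29.8 -36.8] rv [-0.005  0.017 -0.026] n 2 F [-1.5 -2.1 -1.8] gap 87.8
[[88,[9.0,28.0,-1.0],[-0.003,0.008,-0.013]],[88,[8.0,28.0,-1.0],[-0.003,0.008,-0.013]]]
```

View pics/w1.png

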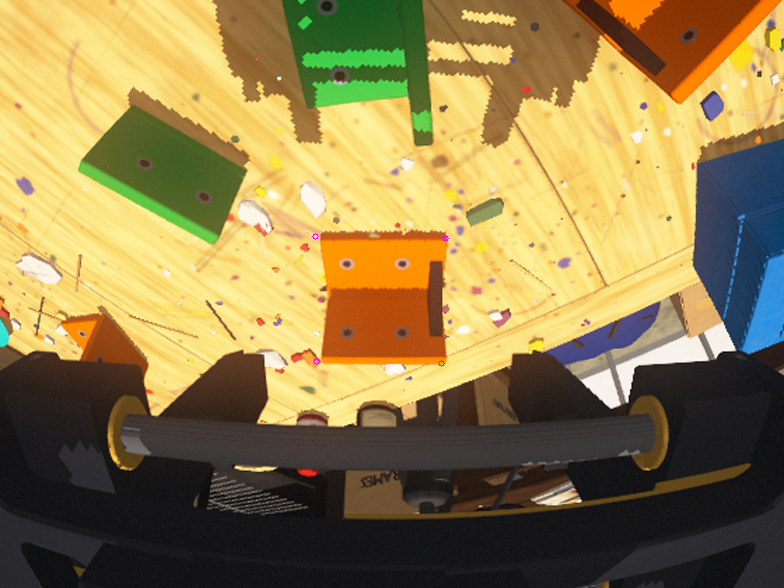

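```bash
sed -i 's/^Q=.*/Q=(0.5893,0.0296,0.89)/' plan.py; python3 - <<'E'
from pre import *
F=best(np.radians(35),Q[2]); go(tcp(F,.010,.030,back=.0),F,nmax=10,n=5)
E
```

```text
t 1.6 left mm [  71.4  -57.1 -102.3] rv [-0.005  0.017 -0.026] n 5 F [-1.5 -2.1 -1.8] gap 87.8
[[88,[4.0,27.0,-0.0],[-0.001,0.003,-0.005]],[88,[4.0,27.0,-0.0],[-0.001,0.003,-0.005]],[88,[4.0,27.0,-0.0],[-0.001,0.003,-0.005]],[88,[4.0,27.0,0.0],[-0.001,0.003,-0.005]],[88,[3.0,27.0,0.0],[-0.001,0.003,-0.005]]]
```

move_arm:
  steps:
    - [88, [10, 20, 0], [-0.003, 0.009, -0.013]]
    - [88, [9, 20, 0], [-0.003, 0.009, -0.013]]
    - [88, [0, 10, 0], [0, 0, 0]]
    - [88, [0, 0, 0], [0, 0, 0]]

```text
clock: 1.93
tool_pos: [0.555, 0.0551, 0.0838]
ee_rot: [-1.663, 0.063, -1.007]
wrist_force: [-0.4, -0.0, 1.0]
finger_gap: 1.003
```

```bash
cat > wv.py <<'E'
from pre import *
from fit import W
import sys
o=robot.get_obs();p=snap('wrist');T=p['tool_from_camera'];K=p['intrinsics']
a=p['frame'][:,:,::-1].copy()
def pw(X):
    t=R.from_rotvec(o['ee_rot']).inv().apply(np.array(X)-o['tool_pos']); c=np.linalg.inv(T)@[*t,1]; c=c[:3]
    th=np.arctan2(np.hypot(c[0],c[1]),c[2]); ph=np.arctan2(c[1],c[0]); return K[0,2]+K[0,0]*th*np.cos(ph),K[1,2]+K[1,1]*th*np.sin(ph)
a=cv2.resize(a,None,fx=1.4,fy=1.4,interpolation=cv2.INTER_CUBIC)
if len(sys.argv)>2:
  P=np.array([[s*.04,y,z] for y,z in((0,.06),(.06,.008)) for s in(-1,1)])
  for w in W(Q,P): cv2.circle(a,tuple(int(1.4*v) for v in pw(w)),3,(255,0,255),1)
cv2.imwrite('pics/'+sys.argv[1],a)
E
python3 wv.py w2.png 1; python3 - <<'E'
from pre import *
F=best(np.radians(35),Q[2]); go(tcp(F,.010,.030,back=.0),F,nmax=10,n=3)
E
```

```text
t 1.98 left mm [ 35.1 -26.5 -70.1] rv [ 0.003 -0.005  0.001] n 3 F [0.7 0.4 0.4] gap 88.0
[[88,[-1.0,28.0,1.0],[0.001,-0.002,0.0]],[88,[-1.0,28.0,1.0],[0.001,-0.002,0.0]],[88,[-1.0,28.0,1.0],[0.001,-0.002,0.0]]]
```

View pics/w2.png

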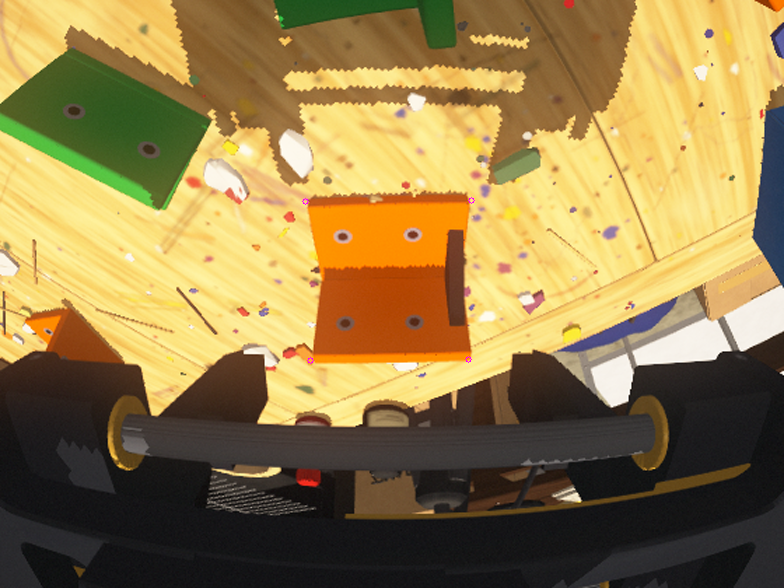

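```bash
python3 - <<'E'
from pre import *
p=snap('wrist');T=p['tool_from_camera'];K=p['intrinsics'];print(T.round(4).tolist(),K[0])
print(R.from_rotvec(robot.get_obs()['ee_rot']).as_matrix()[:,2]@[np.cos(.89),np.sin(.89),0])
E
```

```text
[[0.001, 0.964, 0.2659, -0.0675], [-0.0001, -0.2659, 0.964, -0.1669], [1.0, -0.001, -0.0002, 0.001], [0.0, 0.0, 0.0, 1.0]] [325.1922621    0.         276.71148421]
0.9999851922077898
```

move_arm:
  steps:
    - [88, [-1, 14, 3], [0.001, -0.002, 0]]
    - [88, [-1, 25, 0], [0.001, -0.002, 0]]
    - [88, [-1, 25, 0], [0.001, -0.002, 0]]
    - [88, [0, 19, 0], [0, 0, 0]]
    - [88, [0, 0, 0], [0, 0, 0]]

```text
clock: 2.45
tool_pos: [0.5935, 0.0344, 0.0194]
ee_rot: [-1.656, 0.044, -1.002]
wrist_force: [-0.8, 0.0, -0.3]
finger_gap: 0.998
```

```bash
python3 - <<'E'
from pre import *
F=best(np.radians(35),Q[2]); go(tcp(F,.010,.030,back=.0),F,nmax=10,n=1)
E
```

```text
t 2.45 left mm [-3.5 -5.4 -4.9] rv [-0.01   0.004  0.007] n 1 F [-0.8  0.  -0.3] gap 87.8
[[88,[-2.0,4.0,-6.0],[-0.01,0.004,0.007]]]
```

move_arm:
  steps:
    - [88, [-1, 4, -5], [0, 0, 0]]
    - [88, [0, 0, 0], [0, 0, 0]]

```text
clock: 2.62
tool_pos: [0.591, 0.031, 0.017]
ee_rot: [-1.656, 0.043, -1.002]
wrist_force: [-0.1, 0.4, 0.5]
finger_gap: 1.0
```

```bash
python3 - <<'E'
from pre import *
F=best(np.radians(35),Q[2]); go(tcp(F,.010,.030,back=.0),F,nmax=10,n=1)
E
python3 wv.py w3.png
```

```text
t 2.62 left mm [-1.  -2.  -2.6] rv [-0.011  0.005  0.008] n 1 F [-0.1  0.4  0.5] gap 88.0
[[88,[-1.0,2.0,-2.0],[-0.011,0.005,0.008]]]
```

View pics/w3.png

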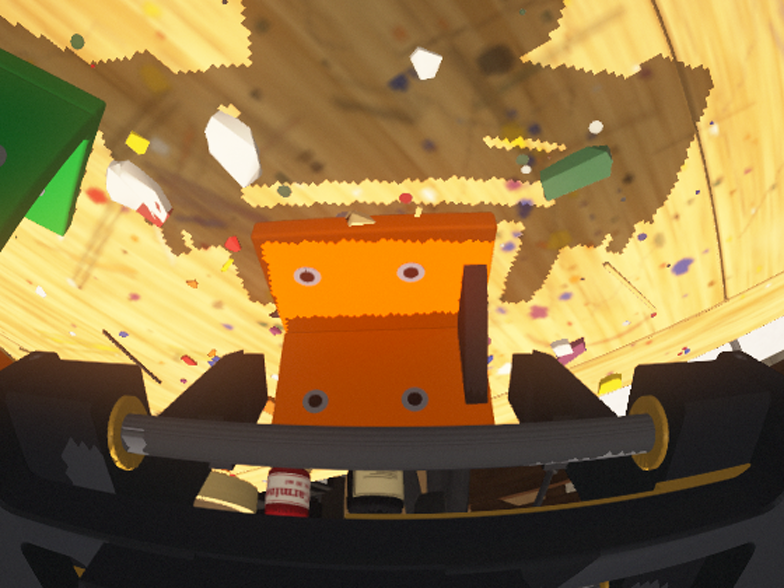

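move_arm:
  steps:
    - [80, [-1, 2, -1], [0, 0, 0]]
    - [75, [0, 0, 0], [0, 0, 0]]
    - [75, [0, 0, 0], [0, 0, 0]]
    - [75, [0, 0, 0], [0, 0, 0]]
  grip_force: 25

```text
clock: 3.0
tool_pos: [0.5917, 0.0329, 0.0195]
ee_rot: [-1.652, 0.036, -1.004]
wrist_force: [-0.4, -0.1, -0.1]
finger_gap: 0.855
```

```bash
python3 - <<'E'
from h import *
p=snap('scene');a=p['frame'][:,:,::-1]
w=snap('wrist')['frame'][:,:,::-1]
cv2.imwrite('pics/c1.png',np.hstack([cv2.resize(a[130:270,220:360],(400,400),interpolation=cv2.INTER_CUBIC),cv2.resize(w[120:340,170:390],(400,400),interpolation=cv2.INTER_CUBIC)]))
E
```

```text
(no output)
```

View pics/c1.png

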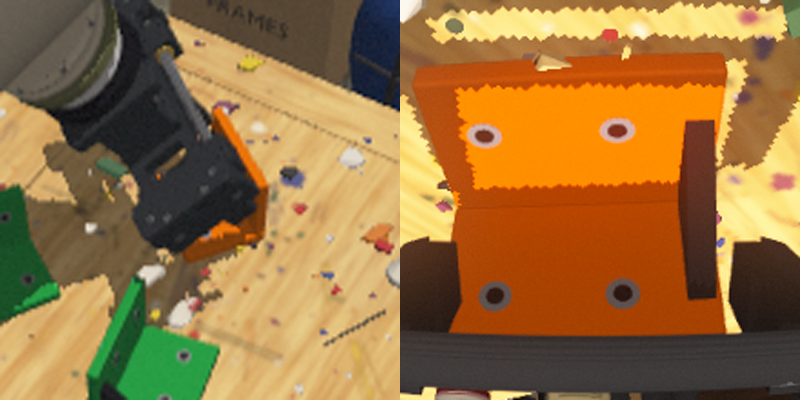

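move_arm:
  steps:
    - [60, [0, 0, 0], [0, 0, 0]]
    - [60, [0, 0, 0], [0, 0, 0]]
    - [60, [0, 0, 0], [0, 0, 0]]

```text
clock: 3.35
tool_pos: [0.5918, 0.0329, 0.0195]
ee_rot: [-1.652, 0.036, -1.005]
wrist_force: [-0.7, 0.7, -0.3]
finger_gap: 0.682
```

```bash
python3 wv.py w4.png
```

```text
(no output)
```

View pics/w4.png

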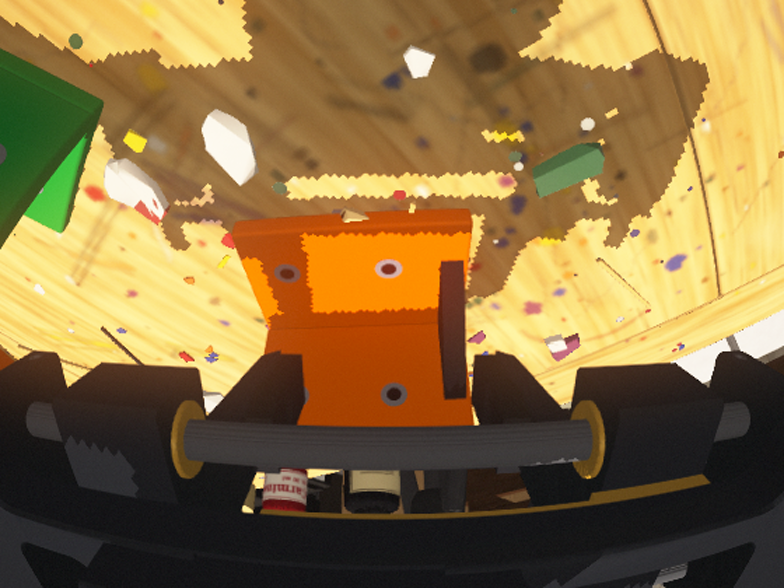

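move_arm:
  steps:
    - [88, [0, 0, 0], [0, 0, 0]]
    - [88, [0, 0, 0], [0, 0, 0]]
    - [88, [0, -20, 0], [0, 0, 0]]
    - [88, [0, -35, 0], [0, 0, 0]]
    - [88, [0, 0, 0], [0, 0, 0]]

```text
clock: 3.82
tool_pos: [0.565, 0.0521, 0.0639]
ee_rot: [-1.654, 0.04, -1.003]
wrist_force: [1.0, -0.3, 0.6]
finger_gap: 0.998
```

```bash
cat > wfit.py <<'E'
from pre import *
from fit import W,parts
from scipy.optimize import minimize
def wfit(q0,save=None,left=True):
    o=robot.get_obs();p=snap('wrist');Ti=np.linalg.inv(p['tool_from_camera']);K=p['intrinsics'];Rt=R.from_rotvec(o['ee_rot'])
    def pw(X):
        c=Rt.inv().apply(X-o['tool_pos'])@Ti[:3,:3].T+Ti[:3,3]
        rr=np.hypot(c[:,0],c[:,1]); th=np.arctan2(rr,c[:,2])
        return np.c_[K[0,2]+K[0,0]*th*c[:,0]/rr,K[1,2]+K[1,1]*th*c[:,1]/rr]
    def poly(q,ps,s=3):
        m=np.zeros((420*s,560*s),np.uint8)
        for P in ps: cv2.fillConvexPoly(m,cv2.convexHull(((pw(W(q,P,left))+.5)*s).astype(np.int32)),255)
        return cv2.resize(m,(560,420),interpolation=cv2.INTER_AREA)/255.
    h=cv2.cvtColor(p['frame'],cv2.COLOR_RGB2HSV).astype(int)
    m=((h[...,0]<15)&(h[...,1]>195)&(h[...,2]>60)).astype(np.uint8)
    m=cv2.morphologyEx(m,cv2.MORPH_OPEN,np.ones((3,3))); 
    n,l,st,ce=cv2.connectedComponentsWithStats(m); c0=poly(q0,parts[:2])
    k=1+np.argmax([(c0*(l==i)).sum() for i in range(1,n)]); m=(l==k).astype(float)
    m=cv2.morphologyEx(m,cv2.MORPH_CLOSE,np.ones((9,9)))
    def f(q):
        g=poly(q,parts[2:]);return ((1-g)*np.abs(poly(q,parts[:2])-m)).sum()+.1*g.sum()*0
    b=minimize(f,q0,method='Nelder-Mead',options=dict(initial_simplex=np.array([q0]+[np.array(q0)+d for d in np.diag([.012,.012,.1])])))
    print('wfit',b.x.round(4),'cost',round(b.fun),'of',m.sum(),'start',round(f(q0)))
    if save:
        a=cv2.resize(p['frame'][:,:,::-1],None,fx=1.4,fy=1.4,interpolation=cv2.INTER_CUBIC)
        for P in parts[:2]: cv2.polylines(a,[(cv2.convexHull(pw(W(b.x,P,left)).astype(np.float32))*1.4).astype(np.int32)],True,(255,0,255),1)
        cv2.imwrite('pics/'+save,a)
    return b.x
E
python3 - <<'E'
from wfit import *
q=wfit(np.array(Q)-[.006,.008,0],'w5.png')
print(robot.get_obs()['tool_pos'])
E
```

```text
wfit [ 0.6273 -0.0109  0.889 ] cost 4416 of 7234.0 start 8025
[0.56525757 0.05124699 0.06206681]
```

View pics/w5.png

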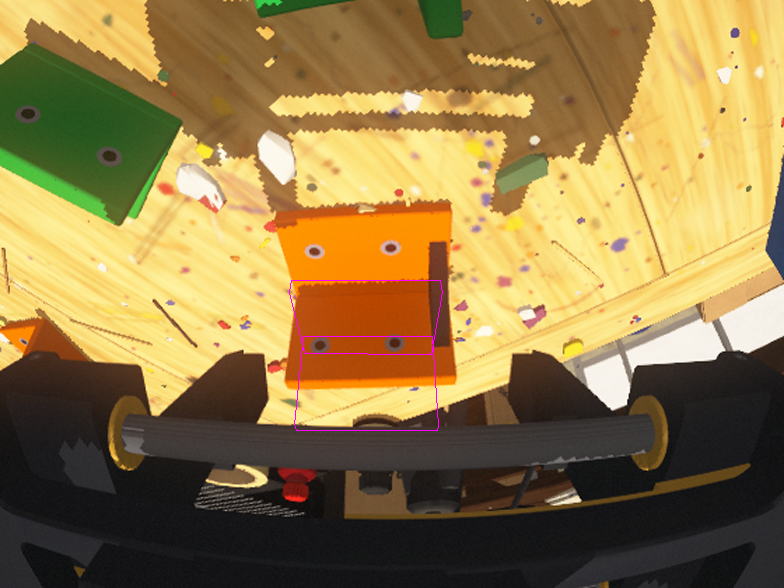

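```bash
cat > pf.py <<'E'
from pre import *
from fit import W
from scipy.optimize import least_squares
def pf(pts,left=True):
    o=robot.get_obs();p=snap('wrist');Ti=np.linalg.inv(p['tool_from_camera']);K=p['intrinsics'];Rt=R.from_rotvec(o['ee_rot'])
    def pw(X):
        c=Rt.inv().apply(X-o['tool_pos'])@Ti[:3,:3].T+Ti[:3,3]
        rr=np.hypot(c[:,0],c[:,1]); th=np.arctan2(rr,c[:,2])
        return np.c_[K[0,2]+K[0,0]*th*c[:,0]/rr,K[1,2]+K[1,1]*th*c[:,1]/rr]
    P=np.array([a for a,_ in pts]);U=np.array([b for _,b in pts])/1.4
    s=least_squares(lambda q:(pw(W(q,P,left))-U).ravel(),Q); print(s.x.round(4)); print((s.fun.reshape(-1,2)*1.4).round(1).tolist()); return s.x
E
python3 - <<'E'
from pf import *
q=pf([((-.04,0,.06),(287,388)),((.04,0,.06),(456,383)),((-.04,.06,0),(277,208)),((.04,.06,0),(451,203)),((-.04,.008,.008),(297,289))])
E
```

```text
[0.5872 0.0252 0.9364]
[[-1.5, 2.1], [1.6, 3.8], [-1.2, -1.6], [3.4, -3.7], [-2.7, 5.0]]
```

```bash
sed -i 's/^Q=.*/Q=(0.5872,0.0252,0.92)/' plan.py; python3 - <<'E'
from pre import *
F=best(np.radians(20),Q[2]); go(tcp(F,-.0035,.034,back=.052),F,n=5); print(tcp(F,-.0035,.034))
E
```

```text
t 3.92 left mm [ 15.7 -20.8   4.1] rv [ 0.004 -0.02   0.27 ] n 5 F [ 1.1  0.5 -0.4] gap 87.7
[[88,[5.0,2.0,-1.0],[0.001,-0.004,0.054]],[88,[5.0,2.0,-1.0],[0.001,-0.004,0.054]],[88,[5.0,2.0,-1.0],[0.001,-0.004,0.054]],[88,[5.0,1.0,-1.0],[0.001,-0.004,0.054]],[88,[5.0,1.0,-1.0],[0.001,-0.004,0.054]]]
[0.59515473 0.01914278 0.01614584]
```

move_arm:
  steps:
    - [88, [5, 1, -1], [0.001, -0.004, 0.054]]
    - [88, [5, 1, -1], [0.001, -0.004, 0.054]]
    - [88, [5, 1, -1], [0.001, -0.004, 0.054]]
    - [88, [5, 0, -1], [0.001, -0.004, 0.054]]
    - [88, [5, 0, -1], [0.001, -0.004, 0.054]]

```text
clock: 4.33
tool_pos: [0.5791, 0.0319, 0.0643]
ee_rot: [-1.606, 0.254, -0.764]
wrist_force: [1.2, 0.4, -0.5]
finger_gap: 1.0
```

```bash
python3 - <<'E'
from pre import *
F=best(np.radians(20),Q[2]); go(tcp(F,-.0035,.034,back=.052),F,n=1); go(tcp(F,-.0035,.034),F,n=3)
E
python3 wv.py w6.png 1
```

```text
t 4.33 left mm [ 1.9 -2.   0.7] rv [ 0.001  0.004 -0.016] n 1 F [ 1.2  0.4 -0.5] gap 88.0
[[88,[3.0,0.0,-0.0],[0.001,0.004,-0.016]]]
t 4.33 left mm [ 16.1 -12.8 -48.1] rv [ 0.001  0.004 -0.016] n 3 F [ 1.2  0.4 -0.5] gap 88.0
[[88,[1.0,17.0,-0.0],[0.0,0.001,-0.005]],[88,[1.0,17.0,-0.0],[0.0,0.001,-0.005]],[88,[1.0,17.0,-0.0],[0.0,0.001,-0.005]]]
```

View pics/w6.png

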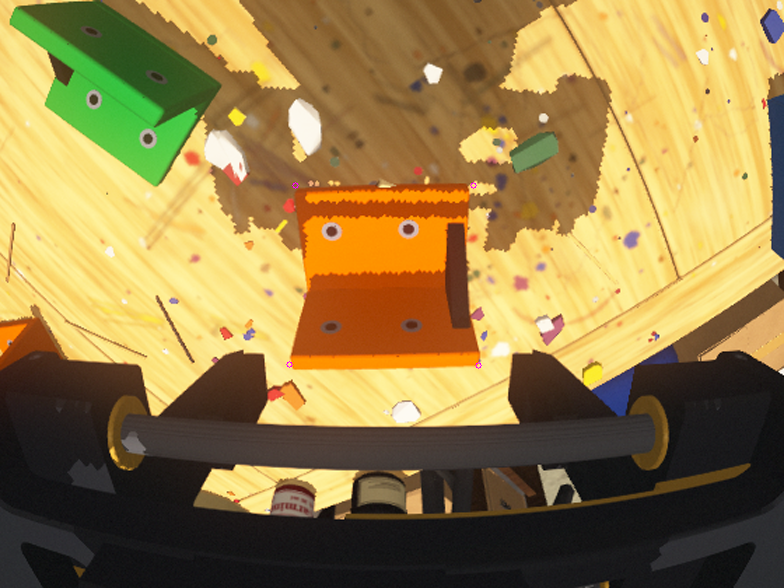

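move_arm:
  steps:
    - [88, [3, 15, 0], [0.001, 0.003, -0.012]]
    - [88, [1, 17, 0], [0, 0, 0]]
    - [88, [1, 17, 0], [0, 0, 0]]
    - [88, [0, 0, 0], [0, 0, 0]]

```text
clock: 4.72
tool_pos: [0.5995, 0.0135, 0.0166]
ee_rot: [-1.608, 0.249, -0.785]
wrist_force: [-1.0, -0.2, -1.3]
finger_gap: 0.995
```

```bash
python3 - <<'E'
from pre import *
F=best(np.radians(20),Q[2]); go(tcp(F,-.0035,.034),F,n=1)
E
```

```text
t 4.72 left mm [-4.3  5.6 -0.4] rv [ 0.003 -0.006  0.001] n 1 F [-1.  -0.2 -1.3] gap 87.6
[[88,[-7.0,-2.0,2.0],[0.003,-0.006,0.001]]]
```

move_arm:
  steps:
    - [88, [-5, -1, 2], [0, 0, 0]]
    - [80, [0, 0, 0], [0, 0, 0]]
    - [74, [0, 0, 0], [0, 0, 0]]
    - [70, [0, 0, 0], [0, 0, 0]]
    - [70, [0, 0, 0], [0, 0, 0]]
  grip_force: 25

```text
clock: 5.13
tool_pos: [0.5952, 0.0191, 0.0154]
ee_rot: [-1.611, 0.25, -0.785]
wrist_force: [-1.1, 0.6, -1.2]
finger_gap: 0.901
```

```bash
cat > roll.py <<'E'
from pre import *
import sys
phi=np.radians(float(sys.argv[1]));n=int(sys.argv[2])
o=robot.get_obs();Rt=R.from_rotvec(o['ee_rot']);print(o['tool_pos'].round(4),o['finger_gap'])
E=np.array([Q[0],Q[1],0]); ax=Rt.as_matrix()[:,2]
r=o['tool_pos']-E; w=np.array([0,0,1.])*phi/n
rt=Rt.inv().apply(r); rt[2]=0
S=R.from_rotvec(w).apply(rt)-rt
print('row shift mm',(S*1000).round(1),'turn',w.round(3),'up20 in tool',Rt.inv().apply([0,0,20]).round(1), 'tilt',np.degrees(np.arcsin(Rt.as_matrix()[:,1]@[np.sin(Q[2]),-np.cos(Q[2]),0])).round(1))
E
python3 roll.py 58 10
```

```text
[0.5952 0.0191 0.0154] 0.9013967361536724
row shift mm [1.  1.5 0. ] turn [0.    0.    0.101] up20 in tool [  6.9 -18.8  -0.1] tilt 20.1
```

move_arm:
  steps:
    - [70, [3, -9, 0], [0, 0, 0]]
    - [70, [4, -10, 0], [0, 0, 0]]
    - [70, [1, 1, 0], [0, 0, 0.1]]
    - [70, [1, 1, 0], [0, 0, 0.1]]
    - [70, [1, 1, 0], [0, 0, 0.1]]

```text
clock: 5.55
tool_pos: [0.5966, 0.0212, 0.0401]
ee_rot: [-1.522, 0.478, -0.541]
wrist_force: [-0.2, 0.6, -1.2]
finger_gap: 0.906
```

move_arm:
  steps:
    - [70, [1, 2, 0], [0, 0, 0.1]]
    - [70, [1, 2, 0], [0, 0, 0.1]]
    - [70, [1, 2, 0], [0, 0, 0.1]]
    - [70, [1, 1, 0], [0, 0, 0.1]]
    - [70, [1, 1, 0], [0, 0, 0.1]]

```text
clock: 5.97
tool_pos: [0.6039, 0.0194, 0.0436]
ee_rot: [-1.32, 0.823, -0.136]
wrist_force: [0.8, -0.6, -0.7]
finger_gap: 0.904
```

move_arm:
  steps:
    - [70, [1, 1, 0], [0, 0, 0.1]]
    - [70, [1, 1, 0], [0, 0, 0.1]]
    - [70, [0, 0, 0], [0, 0, 0]]

```text
clock: 6.22
tool_pos: [0.606, 0.0171, 0.0434]
ee_rot: [-1.222, 0.953, 0.031]
wrist_force: [0.3, -0.1, -1.6]
finger_gap: 0.905
```

```bash
python3 roll.py 58 10; python3 - <<'E'
from h import *
p=snap('scene');a=p['frame'][:,:,::-1]
w=snap('wrist')['frame'][:,:,::-1]
cv2.imwrite('pics/c2.png',np.hstack([cv2.resize(a[120:260,220:360],(400,400),interpolation=cv2.INTER_CUBIC),cv2.resize(w[90:370,140:420],(400,400),interpolation=cv2.INTER_CUBIC)]))
E
```

```text
[0.606  0.0171 0.0434] 0.9047994177453271
row shift mm [ 4.7 -1.   0. ] turn [0.    0.    0.101] up20 in tool [-12.6 -15.5   0.4] tilt -39.1
```

View pics/c2.png

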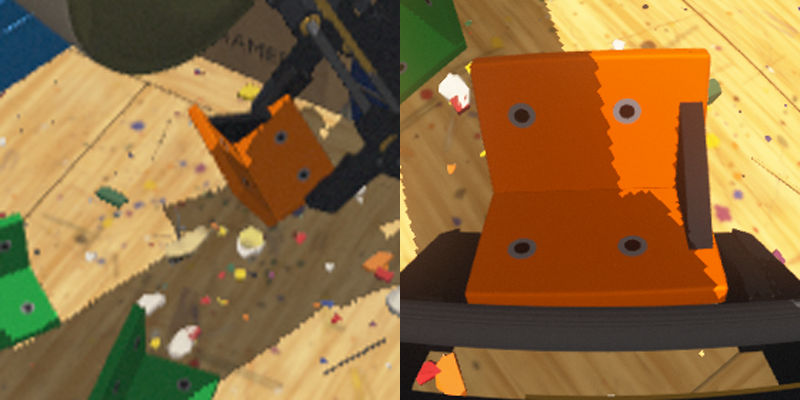

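move_arm:
  steps:
    - [70, [6, 8, 0], [0, 0, 0]]
    - [70, [6, 7, 0], [0, 0, 0]]
    - [70, [0, 0, 0], [0, 0, 0]]

```text
clock: 6.57
tool_pos: [0.6075, 0.0197, 0.0285]
ee_rot: [-1.23, 0.935, 0.018]
wrist_force: [-0.7, -0.4, -0.1]
finger_gap: 0.905
```

move_arm:
  steps:
    - [70, [5, 6, 0], [0, 0, 0.02]]
    - [70, [4, 5, 0], [0, 0, 0]]
    - [70, [0, 0, 0], [0, 0, 0]]

```text
clock: 6.82
tool_pos: [0.6078, 0.0209, 0.0145]
ee_rot: [-1.222, 0.945, 0.034]
wrist_force: [-0.4, -0.2, -1.3]
finger_gap: 0.901
```

```bash
python3 roll.py 58 10
```

```text
[0.6078 0.0209 0.0145] 0.9007240870585914
row shift mm [2.3 0.7 0. ] turn [0.    0.    0.101] up20 in tool [-12.6 -15.5   0.5] tilt -39.0
```

move_arm:
  steps:
    - [88, [0, 0, 0], [0, 0, 0]]
    - [88, [0, 0, 0], [0, 0, 0]]
    - [88, [0, 0, 0], [0, 0, 0]]
    - [88, [0, 0, 0], [0, 0, 0]]
    - [88, [0, -10, 0], [0, 0, 0]]

```text
clock: 7.23
tool_pos: [0.6119, 0.0178, 0.0216]
ee_rot: [-1.222, 0.947, 0.036]
wrist_force: [0.0, 0.7, -0.7]
finger_gap: 1.001
```

move_arm:
  steps:
    - [88, [0, -20, 0], [0, 0, 0]]
    - [88, [0, -35, 0], [0, 0, 0]]
    - [88, [0, -40, 0], [0, 0, 0]]
    - [88, [0, -40, 0], [0, 0, 0]]

```text
clock: 7.57
tool_pos: [0.6722, -0.0287, 0.1172]
ee_rot: [-1.22, 0.951, 0.042]
wrist_force: [1.2, -0.4, 1.6]
finger_gap: 1.0
```

```bash
python3 - <<'E'
from fit import *
o=robot.get_obs();print(o['clock'],o['tool_pos'])
q0=[.60,.02,.9]
t=snap('top','f_top.png');s=snap('scene','f_scene.png')
for n,p in(('top',t),('scene',s)):
    rs=[r['rect'] for r in robot.find_in(p,'bracket_a')]; print(n,[np.round(r).tolist() for r in rs])
    X=np.array([proj(p,v) for v in W(q0,np.vstack(parts),False)]);c=X.mean(0)
    if not rs: continue
    r=min(rs,key=lambda r:np.hypot((r[0]+r[2])/2-c[0],(r[1]+r[3])/2-c[1]))
    m=mask(p,r); print(n,'pred ctr',c.round(),'rect',np.round(r),'area',m.sum())
    # right-handed hypothesis (plate B flat), both senses, and left-handed (4 yaws)
    for left in(False,True):
        b=min((fit([(p,m)],[.59,.02,y],left)[::-1][1:]+(0,) if 0 else (lambda z:(z[1],z[0].round(3).tolist()))(fit([(p,m)],[.60,.02,y],left)) for y in(.9,2.47,-.67,-2.24)))
        print('left' if left else 'right',b)
E
```

```text
7.5667 [ 0.67223179 -0.02871003  0.11720471]
top [[270.0, 143.0, 301.0, 183.0], [375.0, 196.0, 408.0, 237.0]]
top pred ctr [291. 161.] rect [270. 143. 301. 183.] area 349.0
right (np.float64(491.82745098039214), [0.608, -0.0, 2.498])
left (np.float64(486.5882352941176), [0.598, 0.026, -2.098])
scene [[190.0, 193.0, 243.0, 252.0], [299.0, 176.0, 341.0, 212.0], [157.0, 159.0, 201.0, 202.0], [253.0, 225.0, 294.0, 286.0]]
scene pred ctr [317. 186.] rect [299. 176. 341. 212.] area 743.0
right (np.float64(393.0313725490196), [0.584, -0.006, 1.969])
left (np.float64(364.0235294117647), [0.596, 0.027, -2.198])
```

move_arm:
  steps:
    - [88, [-25, -30, 0], [0, 0, 0]]
    - [88, [-25, -30, 0], [0, 0, 0]]
    - [88, [-25, -30, 0], [0, 0, 0]]
    - [88, [-25, -30, 0], [0, 0, 0]]

```text
clock: 8.1
tool_pos: [0.6463, -0.0233, 0.2506]
ee_rot: [-1.21, 0.979, 0.067]
wrist_force: [0.4, -0.3, -0.7]
finger_gap: 0.996
```

```bash
python3 - <<'E'
from pre import *
F=best(np.radians(0),Q[2]); go([.30,.30,.25],F)
E
```

```text
t 8.1 left mm [-346.3  323.3   -0.6] rv [-0.01   0.017 -0.723] n 12 F [ 0.4 -0.3 -0.7] gap 87.7
[[88,[-29.0,26.0,4.0],[-0.001,0.001,-0.06]],[88,[-31.0,24.0,4.0],[-0.001,0.001,-0.06]],[88,[-32.0,22.0,4.0],[-0.001,0.001,-0.06]],[88,[-34.0,20.0,4.0],[-0.001,0.001,-0.06]],[88,[-35.0,18.0,4.0],[-0.001,0.001,-0.06]]]
```

move_arm:
  steps:
    - [88, [-29, 24, 4], [0, 0, -0.06]]
    - [88, [-31, 22, 4], [0, 0, -0.06]]
    - [88, [-32, 20, 4], [0, 0, -0.06]]
    - [88, [-34, 18, 4], [0, 0, -0.06]]
    - [88, [-35, 16, 4], [0, 0, -0.06]]

```text
clock: 8.52
tool_pos: [0.5417, 0.0748, 0.2622]
ee_rot: [-1.308, 0.848, -0.115]
wrist_force: [1.4, 0.9, 1.5]
finger_gap: 0.994
```

move_arm:
  steps:
    - [88, [-36, 12, 4], [0, 0, -0.06]]
    - [88, [-37, 10, 4], [0, 0, -0.06]]
    - [88, [-37, 8, 4], [0, 0, -0.06]]
    - [88, [-38, 5, 4], [0, 0, -0.06]]
    - [88, [-38, 2, 4], [0, 0, -0.06]]

```text
clock: 8.93
tool_pos: [0.3833, 0.2079, 0.2866]
ee_rot: [-1.438, 0.652, -0.346]
wrist_force: [0.0, 1.2, -0.3]
finger_gap: 1.0
```

```bash
cat > chk.py <<'E'
from fit import *
o=robot.get_obs();print(o['clock'],o['tool_pos'],o['wrist_force'])
t=snap('top','f_top.png');s=snap('scene','f_scene.png');q0=[.60,.02,.9]
pm=[]
for n,p in(('top',t),('scene',s)):
    rs=[r['rect'] for r in robot.find_in(p,'bracket_a')]; print(n,[np.round(r).tolist() for r in rs])
    c=np.array([proj(p,v) for v in W(q0,np.vstack(parts),False)]).mean(0)
    r=min(rs,key=lambda r:np.hypot((r[0]+r[2])/2-c[0],(r[1]+r[3])/2-c[1]))
    m=mask(p,r); pm.append((p,m)); print(n,'pred',c.round(),'rect',np.round(r),'area',m.sum())
for k,w in((pm,'both'),(pm[1:],'scene')):
  for left in(False,True):
    L=sorted((lambda z:(round(z[1]),z[0].round(3).tolist()))(fit(k,[.60,.02,y],left)) for y in(.9,2.47,-.67,-2.24))
    print(w,'left' if left else 'right',L[:2])
E
python3 chk.py
```

```text
8.9333 [0.38328532 0.20786672 0.28660394] [ 0.04983159  1.20551129 -0.3266662 ]
top [[286.0, 221.0, 318.0, 261.0], [271.0, 143.0, 312.0, 183.0], [378.0, 197.0, 409.0, 240.0], [235.0, 222.0, 261.0, 262.0]]
top pred [291. 161.] rect [271. 143. 312. 183.] area 326.0
scene [[251.0, 224.0, 295.0, 287.0], [188.0, 196.0, 241.0, 248.0], [156.0, 157.0, 201.0, 200.0], [298.0, 167.0, 340.0, 212.0], [368.0, 261.0, 426.0, 324.0]]
scene pred [317. 186.] rect [298. 167. 340. 212.] area 560.0
both right [(1144, [0.594, 0.026, 0.978]), (1147, [0.594, 0.026, 0.979])]
both left [(1046, [0.595, 0.028, -2.196]), (1059, [0.594, 0.025, -2.153])]
scene right [(610, [0.593, 0.025, 1.001]), (636, [0.63, 0.012, -2.715])]
scene left [(530, [0.595, 0.027, -2.205]), (562, [0.6, 0.048, 3.636])]
```

```bash
python3 - <<'E'
import cv2
for f,(x0,y0,x1,y1) in(('f_scene',(292,162,346,217)),('f_top',(266,139,317,187))):
    h=cv2.cvtColor(cv2.imread(f'pics/{f}.png'),cv2.COLOR_BGR2HSV).astype(int)
    for y in range(y0,y1):print(''.join('#' if (v:=h[y,x])[2]<50 else ('O' if v[2]>170 else 'o') if v[0]<13 and v[1]>170 else '.' for x in range(x0,x1)))
    print()
E
```

```text
.....................................................#
......................................................
......................................................
......................................................
.......O..............................................
...........O..........................................
......................................................
......................................................
......................................................
.......o.o............................................
......................................................
........o.............................................
......................................................
......................................................
........o.o......o#...................................
........o.ooo......##.................................
..................o####...............................
........o.o.o.o....o#####.............................
...............o....#####.............................
.........oo#.o.......#o...............................

[... 3721 characters left out ...]
........................
...................................................
...................................................
...................................................
...................................................
...................................................
...................................................
...................................................
...................................................
...................................................
...................................................
...................................................
...................................................
...................................................
```

```bash
python3 - <<'E'
import cv2
for f,(x0,y0,x1,y1) in(('f_scene',(292,162,346,217)),('f_top',(266,139,317,187))):
    h=cv2.cvtColor(cv2.imread(f'pics/{f}.png'),cv2.COLOR_BGR2HSV).astype(int)
    print([h[y0+30,x].tolist() for x in range(x0+2,x1,8)])
    for y in range(y0,y1):print(''.join('#' if (v:=h[y,x])[2]<45 else ('O' if v[2]>190 else 'o') if v[0]<16 and v[1]>205 else '.' for x in range(x0,x1)))
    print()
E
```

```text
[[18, 130, 206], [15, 187, 94], [12, 147, 80], [13, 239, 164], [14, 244, 225], [15, 151, 209], [18, 125, 216]]
......................................................
......................................................
......................................................
......................................................
........OOO...........................................
.......oOOO...........................................
.......ooOOO..........................................
.......oooOOO.........................................
.......oooOOO.........................................
.......oooOOOO........................................
.......ooooOOOO.......................................
.......oooooOOO.......................................
.......oooooOOOO......................................
.......ooooooOOOO.....................................
.......oooooooOOO.#...........O.......................
.......oooooooOOOO.##......OOOOO......................
.......ooooooooOOOo####..OOOOOOOO.....................
.......oooo.ooooOOOo####.oOOOOOOOO....................
[... 3944 characters left out ...]
OOOOOOOOOOOO............
..........................ooOOOOOOOOOOO............
............................oOOOOOOOOO.............
..............................oOOOOOO..............
...............................oOOOOo..............
................................oooo...............
...................................................
...................................................
...................................................
...................................................
...................................................
...................................................
...................................................
...................................................
```

```bash
sed -i 's/h\[\.\.\.,0\]<14)&(h\[\.\.\.,1\]>185)/h[...,0]<16)\&(h[...,1]>200)/' fit.py; python3 chk.py | grep -E 'both|scene (right|left)'
```

```text
both right [(1561, [0.631, -0.019, 3.516]), (1563, [0.634, -0.014, -2.746])]
both left [(1467, [0.599, 0.03, -2.269]), (1469, [0.599, 0.032, 3.927])]
scene right [(160, [1.233, 0.839, 3.267]), (160, [1.694, 0.305, 3.822])]
scene left [(160, [1.325, 0.892, -2.288]), (160, [1.79, 0.086, 3.369])]
```

```bash
python3 - <<'E'
from fit import *
pm=[]
for n,(x0,y0,x1,y1) in(('scene',(292,162,346,217)),('top',(266,139,317,187))):
    p=snap(n);h=cv2.cvtColor(p['frame'],cv2.COLOR_RGB2HSV).astype(int);m=np.zeros((420,560),np.uint8)
    s=np.s_[y0:y1,x0:x1];h=h[s];m[s]=((h[...,0]<16)&(h[...,1]>195))|(h[...,2]<45)
    m=cv2.morphologyEx(cv2.morphologyEx(m,cv2.MORPH_CLOSE,np.ones((5,5))),cv2.MORPH_OPEN,np.ones((3,3)));pm.append((p,m.astype(float)));print(n,m.sum())
for k,w in((pm,'both'),(pm[:1],'scene'),(pm[1:],'top')):
  for left in(False,True):
    print(w,'left' if left else 'right',sorted((lambda z:(round(z[1]),z[0].round(3).tolist()))(fit(k,[.60,.02,y],left)) for y in(.9,2.47,-.67,-2.24))[:2])
E
```

```text
scene 995
top 656
both right [(381, [0.594, 0.026, 0.983]), (782, [0.635, -0.011, -2.548])]
both left [(289, [0.596, 0.027, -2.188]), (930, [0.635, -0.01, 0.713])]
scene right [(178, [0.594, 0.026, 0.975]), (456, [0.632, -0.012, 3.628])]
scene left [(96, [0.595, 0.027, -2.226]), (100, [0.595, 0.027, -2.214])]
top right [(200, [0.595, 0.024, 1.015]), (202, [0.594, 0.027, 0.943])]
top left [(182, [0.596, 0.028, -2.215]), (318, [0.635, -0.01, 0.713])]
```

```bash
python3 - <<'E'
from fit import *
q=(.595,.026,.965)
s=snap('scene');h=cv2.cvtColor(s['frame'],cv2.COLOR_RGB2HSV)
for e in(1,-1):  # visible sample just outside-top of the gusset zone at each end
    P=np.array([[e*.036,a,b] for a,b in((.012,.03),(.03,.012),(.02,.022),(.025,.02))])
    print('gusset end' if e>0 else 'other end',[h[int(round(v)),int(round(u))].tolist() for u,v in(proj(s,w) for w in W(q,P,False))])
robot.job_done()
E
```

```text
gusset end [[120, 11, 24], [13, 226, 140], [14, 244, 223], [14, 244, 224]]
other end [[14, 244, 223], [14, 244, 224], [14, 244, 224], [14, 244, 224]]
the job is handed in; nothing more can be done
```

The left-handed brace, the middle orange one, now stands right-handed within about a centimetre of where it was. I gripped it by its ends, lifted it, rolled it about 59° outwards over its corner edge and let it fall on to its other plate. The job was handed in at about 9 s of the 32 s allowed, with the arm clear.

- **First grasp:** it missed, with one finger passing in front of the upright plate, and slid the brace about 9 mm. The second grasp held.
- **Final position:** the corner edge fits at about (0.594, 0.026), against (0.589, 0.030) at the start. The former upright plate lies flat on the outer side.
- **Handedness:** the silhouette fit disagreed, scoring the left-handed model slightly better (289 against 381). I set it aside because the gusset is mostly hidden behind the upright plate and my gusset model was too large. Pixel checks settled it: one of four samples at the expected gusset end was black, the other three there were orange on visible plate, and all four at the other end were orange. I had used up my 12 pictures, so I checked the end state from pixel values and did not view it.
- **Other braces:** in the scene camera both other orange braces and both green ones were found within about 4 pixels of their starting places, so they appear untouched.

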